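# Make up two inspection kits

### The arm

A 6-joint arm with a two-finger parallel gripper is mounted at the origin on the work surface. World frame = base frame: x ahead of the robot, y to its left, z up, the work surface at z = 0. Lengths are in m, angles in rad, forces in N, time in s.
With the tool pointing down it reaches from about 0.225 to 0.725 m from the base axis. Payload 3.1 kg.
Tool frame: the origin (TCP) lies between the finger pads; the fingertips stand 14 mm ahead of it and the grasp point (between the pads) lies 5 mm behind it; z points along the fingers, y is the line along which they close (so a half turn about z gives the same grasp; the last joint's range is limited). The gripper opens to 85 mm and grips with 20 to 120 N. Pads are 22 mm wide; open, the fingers measure 114 mm over their backs; the gripper's body (76 mm by 85 mm) begins 54 mm behind the grasp point. The pads swing forward as they close: fully open they stand 13 mm farther back than shut.
Start: joints at [1.024, 0.048, 0.099, 1.622, 0, 1.443], TCP at [0.214, 0.48, 0.214] pointing down, gripper open.
Joint ranges: [-2.91, 2.91], [-0.99, 1.94], [-1.21, 1.42], [-2.12, 2.29], [-1.49, 1.47], [-3.14, 3.14]. Speed limits (rad/s): [2.79, 2.79, 3.14, 3.14, 3.14, 3.14].

### API

Orientations are given as a rotation vector (axis times angle).
In Python, from rig import monitor, snapshot, camera_model, bot gives the robot as it stands.
- The arm moves only by the tool arm_command, never from a script. Its argument "series" is a list of rows, each a list of 7 numbers: the shift along the world's x, y, z as a fraction of full scale, then the turn, a rotation vector about the world's x, y, z as a fraction of full scale, then the opening, from -1 (shut) to 1 (fully open). A call has 1 to 20 rows; each row is the pose to reach, as a shift and turn from the pose commanded when the call began; what a row does not reach only later rows make up. Full scale, the value 1, is 0.3 m for a shift and 60 degrees for a turn. A row lasts 1/12 s, in which the tool goes at most 41.7 mm and 7.16 degrees, less where a joint would pass 70% of its speed; a pose out of reach is approached as far as the arm can. A call with a number of a shift or a turn outside -1 to 1 is refused whole. A call with a gripper value outside its range is refused whole. The fingers move at their own pace and stop on an object; "squeeze" is the grip in N (left out, the last holds). Time passes only in rows, so rows that repeat a pose let the fingers close. It gives the time, the measured TCP pose, the force, the opening and the grip force at its end, in the units of the state.
- monitor.state(): the state, without advancing time (a new reading comes with each control period).
- snapshot(name): name is "scene" or "side" or "wrist"; returns (picture, depth): 420x560x3 uint8, blue, green, red; 420x560 float32, m along the optical axis (not along the pixel's ray), 0 where there is no reading.
- camera_model(name): a dict with "fx", "fy", "cx", "cy" (pixels), "k1" (the pictures are not rectified: a ray, as slopes to the right and down, at radius r is drawn at 1 + k1 r^2 times it, then the intrinsics apply), "xyz" and "rotation" of the camera in the world; the wrist camera has in their place "tool_from_camera" (4x4, takes a point from camera to tool coordinates, whose origin is the TCP and whose axes are the flange's). Camera axes: x right, y down, z forward; pixel columns grow to the right and rows downward; lengths in m; the calibration is good to about 2 mm. A picture is of the moment at which its call begins: read the wrist's pose just before it. camera_model takes no time and is no camera call.
- bot.job_done(): hands the job in; it is judged then, once.
The state is a dict: "clock": time; "q": joint angles; "qd": joint speeds; "joint_torque": joint torques, N m; "position": TCP position; "tcp_rot": TCP orientation; "ft_force": force on the tool from outside, world axes, zero at the start; "moment": the same for the moment, N m; "grip_width": finger opening in m; "finger_force": force on a finger pad.
Only numpy, scipy, OpenCV 4.12 (cv2) and the standard library are available. Lean on these libraries where they do the work, as an engineer would, in place of code of your own. Each camera call takes 0.05 s, during which the arm holds its last target. There are 200 camera calls.

### The job

Make up the two inspection kits from the stock on the bench. Blue tray: the heat sink, fins down and fully home on the white comb rack so that its fins slide between the rack's fins, and the brass bush upright in the grey-floored bay. Yellow tray: the red pulley, the white block and the black shaft, each upright in the bay whose floor has its own colour; leave the spare steel bush standing where it is.

Things in the scene. Friction and masses are not known exactly. Their poses are not given: they have to be found in the camera images.
- tray_blue: Blue tray, fixed, 72 (x) x 184 (y) x 14 mm; walls 4, floor 5 mm thick. Origin: centre of underside. Divider at y=+30. Large bay (64 x 116 inside) has a white comb rack centred at x=0, y=-30: base top at z=9, three upright fins 3 thick, 70 long along y, tops at z=24, at x=-14, 0, 14. Grey-floored bay centred at x=0, y=+60, inside 64 x 56 mm. Yaw within 0.25 rad of the world.
- tray_yellow: Yellow tray, fixed, 72 (x) x 184 (y) x 14 mm; walls and dividers 4, floor 5 mm thick. Origin: centre of underside, z up. Three bays in a row, each 64 (x) x 56 (y) mm inside, at x=0: red floor at y=-60, white floor at y=0, black floor at y=+60 mm. Yaw within 0.25 rad of the world.
- heat_sink: Aluminium heat sink, standing fins down: top plate 45 (x) x 80 (y) x 7 mm, small black square on top; below it four fins 3 thick, 18 high, along all of y, at x=-21, -7, 7, 21. 25 mm high in all. Origin: centre of underside, level with the fin tips. 0.15 kg; grip across the 45 mm. Home: fin tips on the rack's base (z=9 in the tray), 4 mm play either way in x.
- brass_bush: Yellow brass bush standing upright, outside diameter 36, bore 18, height 40 mm. Origin at the centre of its underside, z up. About 0.2 kg.
- steel_bush: Grey steel bush standing upright, same shape as the brass one (36 x 40 mm high, bore 18). Spare stock: not part of a kit. Origin at the centre of its underside, z up. About 0.2 kg.
- pulley: Red grooved pulley standing upright on one flange: flanges 40 mm in diameter, groove 28 mm, height 38 mm. Origin at the centre of its underside, z up. About 0.1 kg.
- white_block: White ceramic reference block, 24 (x) x 40 (y) x 36 mm high. Origin at the centre of its underside, z up. About 0.13 kg.
- shaft: Black stepped shaft standing upright: foot 36 mm in diameter and 14 mm high, above it a stem 22 mm in diameter up to 50 mm. Origin at the centre of its underside, z up. About 0.2 kg.
Things that resemble listed ones, but are neither listed nor needed, are in the scene too. Of the things that look like the tray_yellow, the larger one is meant.

How it is judged:
By the outcome, as a careful person would: the job done as asked, in the order asked, and still so for the second after the job is handed in, with the robot touching nothing.
It also fails if it takes over 109 s, if anything falls off the work surface, if the arm or the gripper's body presses on something with over 40 N, if the wrist force passes 120 N, or if a joint passes its speed limit or range.

## Working session

There is one attempt and no reset: what is moved stays moved. The work goes in short steps, Python scripts to look and compute and a tool call to move; the robot and the scene stay as the last step left them, time stands still between calls to the robot, and variables do not carry over. Pictures are saved under pics/ and viewed, at most 14 in all, crops included, and the job is handed in when it is done.

Besides the shell and the picture viewer there is one more tool, called after "Request:" by a JSON object that holds its "fn" and its "kwargs". arm_command: Moves the arm, as the interface text tells. Shift numbers are shares of 0.3 m and turn numbers shares of 60 degrees, none past 1 either way. Its arguments: {"type":"object","properties":{"series":{"type":"array","items":{"type":"array","items":{"type":"number"}}},"squeeze":{"type":"number"}},"required":["series"]}

```bash
mkdir -p pics; ls; cat > h.py <<'E'
import numpy as np, cv2
from rig import monitor, snapshot, camera_model, bot
from scipy.spatial.transform import Rotation as R
def world(name, pic, dep, st=None):
    m=camera_model(name); h,w=dep.shape
    K=np.array([[m['fx'],0,m['cx']],[0,m['fy'],m['cy']],[0,0,1]])
    u,v=np.meshgrid(np.arange(w),np.arange(h))
    p=np.stack([u,v],-1).reshape(-1,1,2).astype(np.float64)
    xd=(p[:,0,0]-m['cx'])/m['fx']; yd=(p[:,0,1]-m['cy'])/m['fy']
    x,y=xd.copy(),yd.copy()
    for _ in range(8):
        f=1+m['k1']*(x*x+y*y); x,y=xd/f,yd/f
    d=dep.reshape(-1)
    P=np.stack([x*d,y*d,d],-1)
    if 'xyz' in m: 
        Rm=np.array(m['rotation']); Rm=Rm if Rm.shape==(3,3) else R.from_rotvec(Rm).as_matrix()
        W=P@Rm.T+np.array(m['xyz'])
    else:
        T=np.array(m['tool_from_camera']); Q=P@T[:3,:3].T+T[:3,3]
        W=Q@R.from_rotvec(st['tcp_rot']).as_matrix().T+np.array(st['position'])
    W[d==0]=np.nan
    return W.reshape(h,w,3)
def look(name,save):
    st=monitor.state(); pic,dep=snapshot(name)
    cv2.imwrite('pics/'+save+'.png',pic)
    W=world(name,pic,dep,st); np.savez('pics/'+save+'.npz',pic=pic,W=W)
    return pic,W,st
E
python3 - <<'E'
from h import *
for n in ['scene','side']:
    pic,W,st=look(n,n+'0'); print(camera_model(n)); 
print(st, camera_model('wrist'))
E
```

```text
pics
{'fx': 457.30868767760484, 'fy': 457.30868767760484, 'cx': 280.68551224782897, 'cy': 215.20127389578496, 'k1': 0.04970687684716855, 'xyz': array([ 1.17312991, -0.31101517,  0.57904677]), 'rotation': array([-1.9499934 , -1.15674249,  0.5745953 ])}
{'fx': 488.63400133120683, 'fy': 488.63400133120683, 'cx': 284.5255933996217, 'cy': 213.0195691315586, 'k1': 0.023567726292249864, 'xyz': array([-0.15798268, -0.64317887,  0.78163577]), 'rotation': array([-2.11534924,  0.80836038, -0.41160413])}
{'clock': 0.05, 'q': array([ 1.02419548e+00,  4.87211078e-02,  9.75616551e-02,  1.62200987e+00,
       -3.08994048e-06,  1.44300665e+00]), 'qd': array([ 8.50976310e-05, -2.45778226e-03,  1.66784405e-03,  1.59998488e-04,
        5.61566710e-04, -5.30209316e-04]), 'joint_torque': array([ 2.56465784e-03, -3.40148485e+01,  3.21228218e+01,  1.66182651e-02,
       -1.31932861e-04,  2.15692808e-06]), 'position': array([0.21316125, 0.4790465 , 0.21271451]), 'tcp_rot': array([-0.65290659, -3.07219646,  0.00351831]), 'ft_force': array([ 0.41672965,  0.11249163, -0.32084807]), 'moment': array([-0.00421508, -0.01062852,  0.02105876]), 'finger_force': 0.0, 'grip_width': 0.08552506205541939} {'fx': 314.1116445535927, 'fy': 314.1116445535927, 'cx': 279.5784656649391, 'cy': 215.52886771459546, 'k1': -0.02810036784196246, 'tool_from_camera': array([[ 9.11886521e-04, -9.54856529e-01, -2.97065948e-01,
         7.59635222e-02],
       [ 9.99999564e-01,  9.30664668e-04,  7.82145816e-05,
        -4.37433163e-04],
       [ 2.01785078e-04, -2.97065890e-01,  9.54856961e-01,
        -1.59569377e-01],
       [ 0.00000000e+00,  0.00000000e+00,  0.00000000e+00,
         1.00000000e+00]])}
```

View pics/scene0.png

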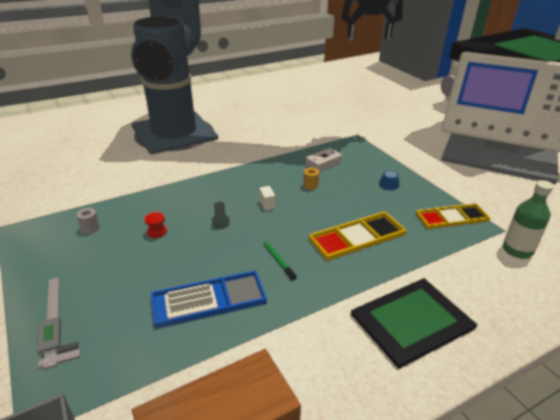

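View pics/side0.png

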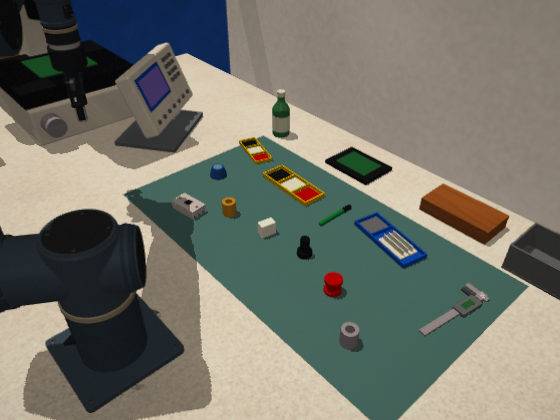

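The scene shows these candidates (scene px): large yellow tray (357,235) against a small lookalike (453,215); brass bush (311,179) against the grey steel bush (88,221); heat sink (324,159); pulley (155,224); shaft (220,215); block (267,199); blue tray (208,298). The blue dome at (390,181), the pen and the caliper are distractors. I choose the large yellow tray, then measure and check a crop.

```bash
cat > m.py <<'E'
from h import *
S=np.load('pics/scene0.npz'); D=np.load('pics/side0.npz')
def comp(Z,box,zmin,zmax=.2):
    x0,y0,x1,y1=box; W=Z['W'][y0:y1,x0:x1]; P=W.reshape(-1,3); return P[(P[:,2]>zmin)&(P[:,2]<zmax)]
B={'steel':((70,200,105,240),(332,315,367,355)),'pulley':((138,206,172,242),(316,266,350,300)),'shaft':((206,196,236,232),(290,230,320,262)),
'block':((255,182,280,214),(252,214,282,242)),'brass':((298,164,324,192),(217,193,243,220)),'sink':((302,145,346,171),(168,190,210,222)),
'yel':((305,208,410,262),(258,160,328,206)),'blue':((146,268,270,330),(350,208,432,270))}
for k,(a,b) in B.items():
    for Z,bx,n in((S,a,'sc'),(D,b,'sd')):
        P=comp(Z,bx,.006)
        z=np.percentile(P[:,2],98); T=P[P[:,2]>z-(.006 if k not in('yel','blue') else 1)]
        r=cv2.minAreaRect((T[:,:2]*1000).astype(np.float32))
        print(k,n,len(P),'top',round(z,3),'mid',np.round((T.max(0)+T.min(0))[:2]/2,3),'rect',np.round(r[0],0),np.round(r[1],0),round(r[2],1))
a=cv2.resize(S['pic'][130:290,140:500],None,fx=2.2,fy=2.2,interpolation=cv2.INTER_CUBIC); cv2.imwrite('pics/c1.png',a)
E
python3 m.py
```

```text
steel sc 428 top 0.041 mid [ 0.344 -0.288] rect [ 344. -288.] [35. 39.] 89.9
steel sd 415 top 0.041 mid [ 0.341 -0.29 ] rect [ 341. -290.] [35. 34.] 19.6
pulley sc 418 top 0.039 mid [ 0.42  -0.175] rect [ 420. -174.] [38. 40.] 47.7
pulley sd 366 top 0.039 mid [ 0.416 -0.177] rect [ 416. -177.] [40. 38.] 72.7
shaft sc 319 top 0.051 mid [ 0.454 -0.052] rect [456. -52.] [20. 22.] 61.8
shaft sd 241 top 0.05 mid [ 0.451 -0.053] rect [451. -53.] [21. 22.] 89.2
block sc 280 top 0.037 mid [0.44  0.065] rect [439.  64.] [24. 41.] 80.0
block sd 258 top 0.037 mid [0.434 0.064] rect [434.  64.] [26. 42.] 77.6
brass sc 360 top 0.041 mid [0.418 0.19 ] rect [418. 190.] [34. 34.] 0.3
brass sd 224 top 0.04 mid [0.415 0.189] rect [415. 188.] [34. 33.] 52.4
sink sc 533 top 0.04 mid [0.411 0.192] rect [408. 195.] [30. 16.] 61.6
sink sd 480 top 0.026 mid [0.344 0.271] rect [346. 271.] [48. 84.] 9.4
yel sc 1457 top 0.015 mid [0.625 0.171] rect [625. 172.] [186.  76.] 87.3
yel sd 493 top 0.015 mid [0.68  0.201] rect [634. 182.] [217. 206.] 47.8
blue sc 2875 top 0.024 mid [ 0.644 -0.153] rect [ 643. -153.] [184.  75.] 78.3
blue sd 1211 top 0.024 mid [ 0.694 -0.154] rect [ 698. -166.] [186. 199.] 78.1
```

View pics/c1.png

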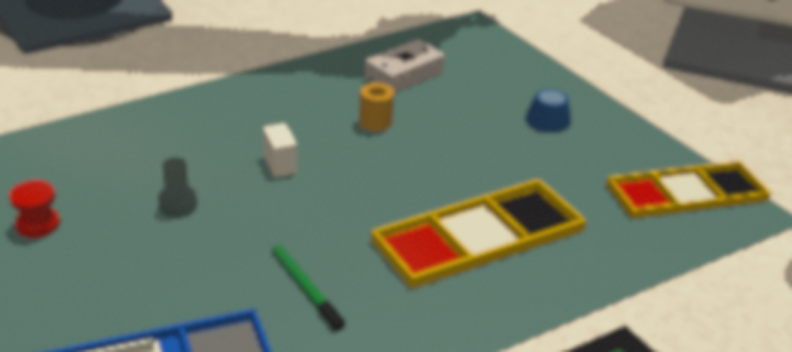

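The crop confirms the picks. The heat sink has a black square on top at crop (405,55), the brass bush is at (376,105), and the large yellow tray at (480,230) is clearly bigger than the small one at (690,188). Now I move above the heat sink.

Request:
{"fn": "arm_command", "kwargs": {"series": [[0.05, -0.08, 0, 0, 0, -0.1, 1], [0.1, -0.16, 0, 0, 0, -0.2, 1], [0.15, -0.24, 0, 0, 0, -0.31, 1], [0.2, -0.32, 0, 0, 0, -0.42, 1], [0.25, -0.4, 0, 0, 0, -0.53, 1], [0.3, -0.48, 0, 0, 0, -0.64, 1], [0.35, -0.56, 0, 0, 0, -0.75, 1], [0.4, -0.63, 0, 0, 0, -0.85, 1], [0.43, -0.68, 0, 0, 0, -0.92, 1], [0.44, -0.693, 0, 0, 0, -0.943, 1], [0.44, -0.693, 0, 0, 0, -0.943, 1], [0.44, -0.693, 0, 0, 0, -0.943, 1]], "squeeze": 40}}

```text
clock: 1.1
position: [0.3451, 0.272, 0.2136]
tcp_rot: [-2.03, -2.397, 0.001]
ft_force: [0.0, -0.2, 0.2]
grip_width: 0.0853
finger_force: 0.0
```

```bash
cat >> h.py <<'E'
def yaw(st):
    y=R.from_rotvec(st['tcp_rot']).as_matrix()[:,1]; return np.degrees(np.arctan2(y[1],y[0]))
def top(W,c,rad,zlo,zhi):
    P=W.reshape(-1,3); P=P[(np.hypot(P[:,0]-c[0],P[:,1]-c[1])<rad)&(P[:,2]>zlo)&(P[:,2]<zhi)]
    r=cv2.minAreaRect((P[:,:2]*1000).astype(np.float32)); return np.round(r[0],1),np.round(r[1],1),round(r[2],1),len(P),np.round(P[:,2].mean(),4)
E
python3 - <<'E'
from h import *
pic,W,st=look('wrist','w1'); print(st['position'],yaw(st),st['q'][5],st['ft_force'])
print(top(W,(.346,.271),.07,.018,.035)); print(top(W,(.417,.189),.03,.034,.046))
E
```

```text
[0.34513546 0.27199621 0.2136277 ] 9.482779048394987 1.919295667346441 [ 0.04522867 -0.18774713  0.16540253]
(array([346.5, 272.4]), array([44.8, 79.9]), 9.6, 2745, np.float64(0.0246))
(array([415.9, 191.4]), array([34.5, 35.3]), 60.7, 554, np.float64(0.039))
```

View pics/w1.png

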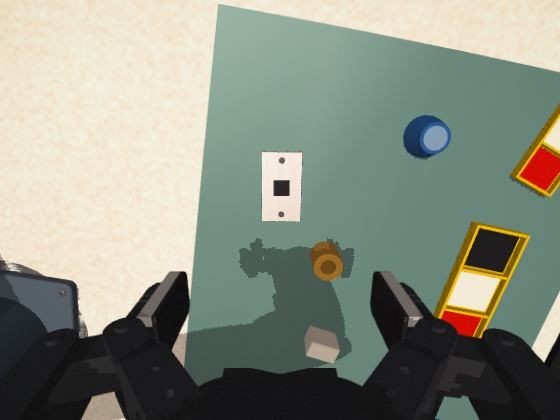

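The wrist view shows the sink at (281,187), squared with the image. Its measured pose fits. Descend and grip.

Request:
{"fn": "arm_command", "kwargs": {"series": [[0.001, 0.001, -0.1, 0, 0, 0, 1], [0.002, 0.001, -0.22, 0, 0, 0, 1], [0.002, 0.001, -0.34, 0, 0, 0, 1], [0.002, 0.001, -0.46, 0, 0, 0, 1], [0.002, 0.001, -0.56, 0, 0, 0, 1], [0.002, 0.001, -0.62, 0, 0, 0, 1], [0.002, 0.001, -0.643, 0, 0, 0, 1], [0.002, 0.001, -0.643, 0, 0, 0, 1], [0.002, 0.001, -0.643, 0, 0, 0, -1], [0.002, 0.001, -0.643, 0, 0, 0, -1], [0.002, 0.001, -0.643, 0, 0, 0, -1], [0.002, 0.001, -0.643, 0, 0, 0, -1], [0.002, 0.001, -0.643, 0, 0, 0, -1], [0.002, 0.001, -0.643, 0, 0, 0, -1], [0.002, 0.001, -0.643, 0, 0, 0, -1], [0.002, 0.001, -0.643, 0, 0, 0, -1]], "squeeze": 50}}

```text
clock: 2.48
position: [0.3462, 0.272, 0.0212]
tcp_rot: [2.032, 2.396, 0.0]
ft_force: [-0.1, 0.1, -0.4]
grip_width: -0.0001
finger_force: 0.0
```

```bash
python3 - <<'E'
from h import *
pic,W,st=look('wrist','w2'); print(st['position'],yaw(st),st['grip_width'])
p2,W2,_=look('side','s2')
print(top(W2,(.3465,.272),.09,.006,.05))
cv2.imwrite('pics/c2.png',np.hstack([cv2.resize(pic,(400,300)),cv2.resize(p2[140:290,120:320],(400,300))]))
E
```

```text
[0.34621561 0.27200422 0.02115576] 9.41583840091662 -0.00011954812295310087
(array([345.2, 270.2]), array([48. , 85.1]), 10.0, 456, np.float64(0.0217))
```

View pics/c2.png

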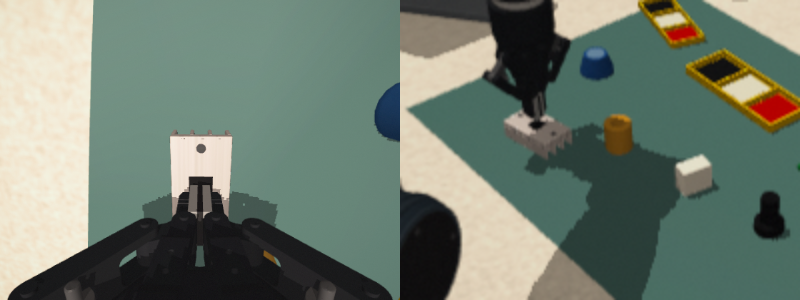

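The fingers closed on top of the plate (left panel, tips at (200,190)). The sink hasn't moved. I check how high the fingertips actually are.

```bash
python3 - <<'E'
from h import *
for f in ['w2','s2']:
    Z=np.load(f'pics/{f}.npz'); W=Z['W']; pic=Z['pic']
    m=(np.hypot(W[...,0]-.3462,W[...,1]-.272)<.02)&(W[...,2]>.0)&(W[...,2]<.09)
    print(f,m.sum(),np.histogram(W[m][:,2],bins=np.arange(0,.09,.005)))
E
```

```text
w2 6848 (array([   0,    0,    0,    0, 1575,  677,    0,    0,   79,  253,  313,
        319,  388,  359,  286,  606,  841]), array([0.   , 0.005, 0.01 , 0.015, 0.02 , 0.025, 0.03 , 0.035, 0.04 ,
       0.045, 0.05 , 0.055, 0.06 , 0.065, 0.07 , 0.075, 0.08 , 0.085]))
s2 275 (array([ 0,  0,  0,  1, 82, 14,  0,  6,  9, 14, 22, 19, 24, 19, 15, 13, 15]), array([0.   , 0.005, 0.01 , 0.015, 0.02 , 0.025, 0.03 , 0.035, 0.04 ,
       0.045, 0.05 , 0.055, 0.06 , 0.065, 0.07 , 0.075, 0.08 , 0.085]))
```

```bash
python3 - <<'E'
from h import *
Z=np.load('pics/w1.npz'); W=Z['W']
for n,sl in (('L',(slice(260,330),slice(120,200))),('R',(slice(260,330),slice(360,440)))):
    w=W[sl].reshape(-1,3); w=w[(w[:,2]>.12)]; print(n,np.round(w[:,2].min()-.2136,4),np.round(np.percentile(w[:,2],[1,5,20,50])-.2136,4))
    lo=w[w[:,2]<np.percentile(w[:,2],3)].mean(0)-[.3451,.272,.2136]; print(np.round(lo,3))
Z=np.load('pics/w2.npz'); W=Z['W']
m=(W[...,2]>.03)&(W[...,2]<.06)&(np.hypot(W[...,0]-.3462,W[...,1]-.272)<.06); v,u=np.where(m); i=np.argsort(W[m][:,2])[:40]
print(u[i].min(),u[i].max(),v[i].min(),v[i].max(), np.round(W[m][i].mean(0)-[.3462,.272,.0212],4))
E
```

```text
L 0.0297 [0.0317 0.0353 0.0426 0.0541]
[-0.043 -0.007  0.032]
R 0.0298 [0.0314 0.0349 0.042  0.0541]
[0.042 0.007 0.032]
266 293 259 260 [-0.0017  0.0104  0.0215]
```

The fingertips really sit about 16–20 mm above the reported TCP when shut, and about 30 mm when open. The stated offset of 14 mm ahead does not hold, so all moves go about 32 mm lower than planned. I open above the sink, then descend to TCP z of −11 mm while watching force.

Request:
{"fn": "arm_command", "kwargs": {"series": [[0, 0, 0.06, 0, 0, 0, 1], [0, 0, 0.1, 0, 0, 0, 1], [0, 0, 0.1, 0, 0, 0, 1], [0, 0, 0.1, 0, 0, 0, 1], [0, 0, 0.1, 0, 0, 0, 1], [0, 0, 0.1, 0, 0, 0, 1], [0, 0, 0.1, 0, 0, 0, 1], [0, 0, 0.1, 0, 0, 0, 1], [0, 0, 0.05, 0, 0, 0, 1], [0, 0, 0, 0, 0, 0, 1], [0, 0, -0.04, 0, 0, 0, 1], [0, 0, -0.08, 0, 0, 0, 1], [0, 0, -0.105, 0, 0, 0, 1], [0, 0, -0.105, 0, 0, 0, 1]]}}

```text
clock: 3.75
position: [0.3442, 0.271, -0.0127]
tcp_rot: [-2.03, -2.395, 0.007]
ft_force: [-0.0, -0.4, 0.7]
grip_width: 0.0853
finger_force: 0.0
```

Request:
{"fn": "arm_command", "kwargs": {"series": [[0, 0, 0, 0, 0, 0, -1], [0, 0, 0, 0, 0, 0, -1], [0, 0, 0, 0, 0, 0, -1], [0, 0, 0, 0, 0, 0, -1], [0, 0, 0, 0, 0, 0, -1], [0, 0, 0, 0, 0, 0, -1], [0, 0, 0, 0, 0, 0, -1], [0, 0, 0, 0, 0, 0, -1]], "squeeze": 50}}

```text
clock: 4.42
position: [0.3472, 0.2727, -0.0092]
tcp_rot: [2.031, 2.396, 0.004]
ft_force: [0.7, 0.3, 5.5]
grip_width: 0.0438
finger_force: 53.4
```

Request:
{"fn": "arm_command", "kwargs": {"series": [[0, 0, 0.05, 0, 0, 0, -1], [0, 0, 0.15, 0, 0, 0, -1], [0, 0, 0.26, 0, 0, 0, -1], [0.02, -0.04, 0.36, 0, 0, -0.02, -1], [0.07, -0.11, 0.44, 0, 0, -0.05, -1], [0.13, -0.21, 0.49, 0, 0, -0.08, -1], [0.19, -0.31, 0.52, 0, 0, -0.12, -1], [0.25, -0.41, 0.55, 0, 0, -0.16, -1], [0.31, -0.51, 0.58, 0, 0, -0.2, -1], [0.37, -0.61, 0.61, 0, 0, -0.24, -1], [0.43, -0.71, 0.64, 0, 0, -0.28, -1], [0.49, -0.8, 0.65, 0, 0, -0.32, -1]]}}

```text
clock: 5.42
position: [0.4938, 0.03, 0.185]
tcp_rot: [2.405, 2.02, 0.0]
ft_force: [1.4, 0.8, -0.2]
grip_width: 0.0438
finger_force: 52.7
```

Request:
{"fn": "arm_command", "kwargs": {"series": [[0.07, -0.1, 0, 0, 0, -0.01, -1], [0.14, -0.2, 0, 0, 0, -0.02, -1], [0.21, -0.3, 0, 0, 0, -0.033, -1], [0.28, -0.4, 0, 0, 0, -0.033, -1], [0.35, -0.48, 0, 0, 0, -0.033, -1], [0.42, -0.56, 0, 0, 0, -0.033, -1], [0.46, -0.6, 0, 0, 0, -0.033, -1], [0.48, -0.608, 0, 0, 0, -0.033, -1], [0.48, -0.608, 0, 0, 0, -0.033, -1], [0.48, -0.608, 0, 0, 0, -0.033, -1], [0.48, -0.608, 0, 0, 0, -0.033, -1]]}}

```text
clock: 6.33
position: [0.6363, -0.149, 0.1843]
tcp_rot: [-2.435, -1.983, 0.001]
ft_force: [-2.3, -1.0, -1.2]
grip_width: 0.0433
finger_force: 52.7
```

```bash
python3 - <<'E'
from h import *
pic,W,st=look('wrist','w3'); print(st['position'],yaw(st),st['grip_width'],st['ft_force'],st['q'])
P=W.reshape(-1,3)
print(top(W,(.644,-.153),.13,.008,.016), top(W,(.638,-.182),.055,.019,.03))
E
```

```text
[ 0.63630621 -0.14898796  0.18431968] -11.68231839828643 0.04334669140709929 [-2.31972321 -0.96094719 -1.19590697] [-3.32747175e-01  3.92799266e-01  4.43068780e-01  1.62261015e+00
  3.84066870e-04  1.44194421e+00]
(array([ 648.8, -113. ]), array([104.5,  72.1]), 78.4, 2015, np.float64(0.0118)) (array([ 640.3, -153.5]), array([13.5, 30.6]), 78.5, 105, np.float64(0.0232))
```

View pics/w3.png

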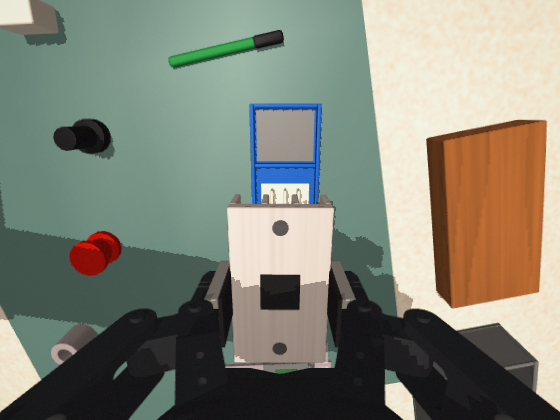

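The wrist view shows the tray end at (285,130), the rack fins just ahead of the held sink at (285,195), and the yaw matched. Tray centre works out to about (0.641,−0.152), so the sink target is (0.635,−0.181). I lower it partway.

Request:
{"fn": "arm_command", "kwargs": {"series": [[-0.002, -0.05, -0.06, 0, 0, 0, -1], [-0.005, -0.1, -0.16, 0, 0, 0, -1], [-0.005, -0.108, -0.27, 0, 0, 0, -1], [-0.005, -0.108, -0.37, 0, 0, 0, -1], [-0.005, -0.108, -0.46, 0, 0, 0, -1], [-0.005, -0.108, -0.52, 0, 0, 0, -1], [-0.005, -0.108, -0.54, 0, 0, 0, -1], [-0.005, -0.108, -0.55, 0, 0, 0, -1], [-0.005, -0.108, -0.56, 0, 0, 0, -1], [-0.005, -0.108, -0.57, 0, 0, 0, -1], [-0.005, -0.108, -0.58, 0, 0, 0, -1], [-0.005, -0.108, -0.58, 0, 0, 0, -1], [-0.005, -0.108, -0.58, 0, 0, 0, -1]]}}

```text
clock: 7.47
position: [0.6362, -0.183, 0.0114]
tcp_rot: [2.436, 1.982, 0.001]
ft_force: [-0.4, 0.0, -1.1]
grip_width: 0.0439
finger_force: 52.6
```

```bash
python3 - <<'E'
from h import *
p,W,st=look('scene','s3'); print(st['position'],yaw(st),st['ft_force'])
p2,W2,st=look('side','s4')
cv2.imwrite('pics/c3.png',np.hstack([cv2.resize(p[230:330,130:290],(400,250),interpolation=2),cv2.resize(p2[190:280,340:440],(400,250),interpolation=2)]))
E
```

```text
[ 0.63615583 -0.18298824  0.01141269] -11.754900115092715 [-0.44278358  0.04705033 -1.14463038]
```

View pics/c3.png

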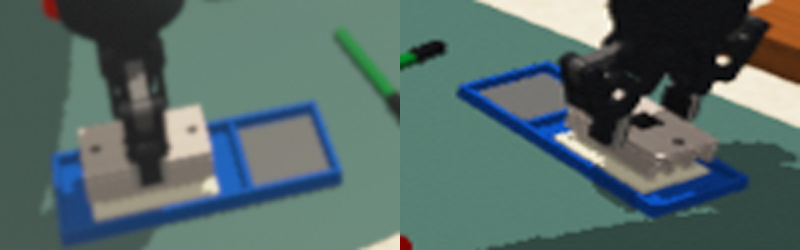

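Both views show the sink aligned over the rack with no contact force. Continue down to home.

Request:
{"fn": "arm_command", "kwargs": {"series": [[0, 0, -0.01, 0, 0, 0, -1], [0, 0, -0.02, 0, 0, 0, -1], [0, 0, -0.03, 0, 0, 0, -1], [0, 0, -0.036, 0, 0, 0, -1], [0, 0, -0.04, 0, 0, 0, -1], [0, 0, -0.04, 0, 0, 0, -1]]}}

```text
clock: 8.07
position: [0.6354, -0.1828, -0.0001]
tcp_rot: [2.437, 1.982, -0.0]
ft_force: [-3.0, 0.2, 4.7]
grip_width: 0.044
finger_force: 53.3
```

Request:
{"fn": "arm_command", "kwargs": {"series": [[0, 0, 0, 0, 0, 0, 0.5], [0, 0, 0, 0, 0, 0, 0.5], [0, 0, 0, 0, 0, 0, 0.5], [0, 0, 0, 0, 0, 0, 0.5], [0, 0, 0, 0, 0, 0, 0.5], [0, 0, 0.05, 0, 0, 0, 0.5], [0, 0, 0.14, 0, 0, 0, 0.5], [0, 0, 0.25, 0, 0, 0, 1], [0, 0, 0.36, 0, 0, 0, 1], [0, 0, 0.48, 0, 0, 0, 1], [0, 0, 0.58, 0, 0, 0, 1], [0, 0, 0.65, 0, 0, 0, 1], [0, 0, 0.67, 0, 0, 0, 1], [0, 0, 0.67, 0, 0, 0, 1], [0, 0, 0.67, 0, 0, 0, 1]]}}

```text
clock: 9.32
position: [0.6355, -0.1827, 0.1983]
tcp_rot: [-2.436, -1.982, 0.001]
ft_force: [-0.2, 0.1, 0.1]
grip_width: 0.0853
finger_force: 0.0
```

```bash
python3 - <<'E'
from h import *
pic,W,st=look('wrist','w4'); print(st['position'],yaw(st),st['ft_force'])
print(top(W,(.635,-.181),.06,.028,.06), top(W,(.645,-.153),.13,.0115,.016), top(W,(.653,-.093),.02,.0,.012))
cv2.imwrite('pics/c4.png',cv2.resize(pic[60:320,180:400],None,fx=2.2,fy=2.2))
E
```

```text
[ 0.63546397 -0.18271193  0.19826781] -11.752921927307137 [-0.15544221  0.06037274  0.08387115]
(array([ 635.4, -182.7]), array([80.2, 44.9]), 77.8, 3166, np.float64(0.0335)) (array([ 640.6, -152. ]), array([182.3,  72.6]), 78.3, 1896, np.float64(0.0134)) (array([653. , -92.8]), array([38.5, 38.4]), 79.0, 1166, np.float64(0.0049))
```

View pics/c4.png

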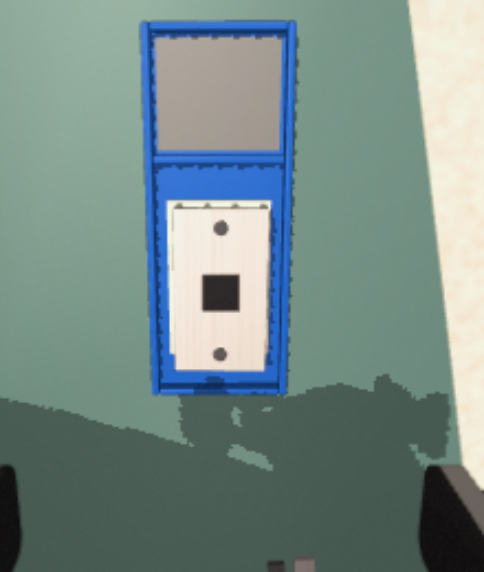

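The crop shows the sink fully home, with its top at z 0.0335 and the black square at (221,292). It sits centred between the walls. Next is the brass bush.

Request:
{"fn": "arm_command", "kwargs": {"series": [[-0.03, 0.05, 0, 0, 0, 0, 1], [-0.08, 0.14, 0, 0, 0, 0, 1], [-0.14, 0.24, 0, 0, 0, 0, 1], [-0.2, 0.34, 0, 0, 0, 0, 1], [-0.26, 0.44, 0, 0, 0, 0, 1], [-0.32, 0.55, 0, 0, 0, 0, 1], [-0.36, 0.63, 0, 0, 0, 0, 1], [-0.4, 0.7, 0, 0, 0, 0, 1]]}}

```text
clock: 10.03
position: [0.5128, 0.0291, 0.1964]
tcp_rot: [-2.433, -1.981, 0.006]
ft_force: [0.9, -0.1, 0.9]
grip_width: 0.0855
finger_force: 0.0
```

Request:
{"fn": "arm_command", "kwargs": {"series": [[-0.06, 0.1, 0, 0, 0, 0, 1], [-0.12, 0.2, 0, 0, 0, 0, 1], [-0.18, 0.3, 0, 0, 0, 0, 1], [-0.24, 0.4, -0.03, 0, 0, 0, 1], [-0.3, 0.49, -0.08, 0, 0, 0, 1], [-0.33, 0.54, -0.15, 0, 0, 0, 1], [-0.334, 0.546, -0.25, 0, 0, 0, 1], [-0.334, 0.546, -0.35, 0, 0, 0, 1], [-0.334, 0.546, -0.45, 0, 0, 0, 1], [-0.334, 0.546, -0.55, 0, 0, 0, 1], [-0.334, 0.546, -0.63, 0, 0, 0, 1], [-0.334, 0.546, -0.68, 0, 0, 0, 1], [-0.334, 0.546, -0.682, 0, 0, 0, 1], [-0.334, 0.546, -0.682, 0, 0, 0, 1], [-0.334, 0.546, -0.682, 0, 0, 0, 1]]}}

```text
clock: 11.28
position: [0.415, 0.1909, -0.0054]
tcp_rot: [-2.437, -1.982, 0.001]
ft_force: [0.6, -0.5, 0.1]
grip_width: 0.0856
finger_force: 0.0
```

Request:
{"fn": "arm_command", "kwargs": {"series": [[0, 0, 0, 0, 0, 0, -1], [0, 0, 0, 0, 0, 0, -1], [0, 0, 0, 0, 0, 0, -1], [0, 0, 0, 0, 0, 0, -1], [0, 0, 0, 0, 0, 0, -1], [0, 0, 0, 0, 0, 0, -1], [0, 0, 0, 0, 0, 0, -1], [0, 0, 0, 0, 0, 0, -1]], "squeeze": 50}}

```text
clock: 11.95
position: [0.4164, 0.1913, -0.0038]
tcp_rot: [2.437, 1.982, 0.003]
ft_force: [-1.4, -0.1, 6.1]
grip_width: 0.0354
finger_force: 49.8
```

Request:
{"fn": "arm_command", "kwargs": {"series": [[0, 0, 0.05, 0, 0, 0, -1], [0, 0, 0.15, 0, 0, 0, -1], [0, 0, 0.25, 0, 0, 0, -1], [0.05, -0.06, 0.33, 0, 0, 0, -1], [0.12, -0.14, 0.38, 0, 0, 0, -1], [0.19, -0.23, 0.4, 0, 0, 0, -1], [0.26, -0.32, 0.4, 0, 0, 0, -1], [0.33, -0.41, 0.4, 0, 0, 0, -1], [0.4, -0.5, 0.4, 0, 0, 0, -1], [0.47, -0.59, 0.4, 0, 0, 0, -1], [0.54, -0.67, 0.4, 0, 0, 0, -1], [0.61, -0.75, 0.4, 0, 0, 0, -1], [0.68, -0.83, 0.4, 0, 0, 0, -1], [0.74, -0.9, 0.36, 0, 0, 0, -1], [0.78, -0.94, 0.3, 0, 0, 0, -1], [0.79, -0.949, 0.22, 0, 0, 0, -1], [0.79, -0.949, 0.14, 0, 0, 0, -1], [0.79, -0.949, 0.1, 0, 0, 0, -1], [0.79, -0.949, 0.08, 0, 0, 0, -1]]}}

```text
clock: 13.53
position: [0.6492, -0.093, 0.0142]
tcp_rot: [-2.432, -1.978, 0.007]
ft_force: [-0.1, 0.4, -2.7]
grip_width: 0.035
finger_force: 50.5
```

Request:
{"fn": "arm_command", "kwargs": {"series": [[0, 0, -0.02, 0, 0, 0, -1], [0, 0, -0.035, 0, 0, 0, -1], [0, 0, -0.05, 0, 0, 0, -1], [0, 0, -0.06, 0, 0, 0, -1], [0, 0, -0.062, 0, 0, 0, -1], [0, 0, -0.062, 0, 0, 0, -1], [0, 0, -0.062, 0, 0, 0, -1]]}}

```text
clock: 14.12
position: [0.6531, -0.0937, 0.0014]
tcp_rot: [2.436, 1.982, 0.002]
ft_force: [-0.5, 0.3, -0.2]
grip_width: 0.0351
finger_force: 50.6
```

Request:
{"fn": "arm_command", "kwargs": {"series": [[0, 0, 0, 0, 0, 0, 0.5], [0, 0, 0, 0, 0, 0, 0.5], [0, 0, 0, 0, 0, 0, 0.5], [0, 0, 0, 0, 0, 0, 0.5], [0, 0, 0, 0, 0, 0, 0.5], [0, 0, 0.05, 0, 0, 0, 0.5], [0, 0, 0.14, 0, 0, 0, 0.5], [0, 0, 0.25, 0, 0, 0, 1], [0, 0, 0.36, 0, 0, 0, 1], [0, 0, 0.48, 0, 0, 0, 1], [0, 0, 0.58, 0, 0, 0, 1], [0, 0, 0.65, 0, 0, 0, 1], [0, 0, 0.67, 0, 0, 0, 1], [0, 0, 0.67, 0, 0, 0, 1], [0, 0, 0.67, 0, 0, 0, 1]]}}

```text
clock: 15.37
position: [0.6523, -0.0937, 0.2002]
tcp_rot: [-2.437, -1.982, 0.001]
ft_force: [-1.0, 0.3, -0.2]
grip_width: 0.0854
finger_force: 0.0
```

```bash
python3 - <<'E'
from h import *
pic,W,st=look('wrist','w5'); print(st['position'],yaw(st))
print('brass',top(W,(.653,-.093),.03,.042,.06))
for f in ['w1','w3','w4','w5']:
    W=np.load(f'pics/{f}.npz')['W']
    for n,c,r,lo,hi in (('pulley',(.418,-.175),.035,.034,.045),('shaft',(.452,-.052),.03,.045,.055),('block',(.436,.065),.04,.033,.042),('yel',(.624,.172),.12,.0115,.016)):
        try: print(f,n,top(W,c,r,lo,hi))
        except Exception as e: pass
E
```

```text
[ 0.65225852 -0.09366384  0.20021825] -11.757907977172556
brass (array([652.8, -94.2]), array([35.1, 34.2]), 78.2, 678, np.float64(0.0444))
w1 pulley (array([0., 0.]), array([0., 0.]), 0.0, 0, np.float64(nan))
w1 shaft (array([0., 0.]), array([0., 0.]), 0.0, 0, np.float64(nan))
w1 block (array([436.3,  67. ]), array([25.1, 40.1]), 79.0, 474, np.float64(0.0354))
w1 yel (array([623.3, 186.5]), array([155.2,  75. ]), 87.6, 1209, np.float64(0.0132))
w3 pulley (array([ 418.6, -175. ]), array([38.8, 38.9]), 41.5, 971, np.float64(0.0375))
w3 shaft (array([453. , -51.9]), array([21.7, 21.3]), 14.3, 484, np.float64(0.0492))
w3 block (array([439.8,  62. ]), array([20.4, 33.5]), 77.0, 835, np.float64(0.0354))
w3 yel (array([0., 0.]), array([0., 0.]), 0.0, 0, np.float64(nan))
w4 pulley (array([ 418.1, -175.2]), array([39.7, 39.3]), 32.5, 1015, np.float64(0.0375))
w4 shaft (array([453.3, -51.9]), array([21.4, 21.3]), 85.2, 480, np.float64(0.0492))
w4 block (array([0., 0.]), array([0., 0.]), 0.0, 0, np.float64(nan))
w4 yel (array([0., 0.]), array([0., 0.]), 0.0, 0, np.float64(nan))
w5 pulley (array([ 418.5, -175. ]), array([39.8, 39.5]), 78.3, 818, np.float64(0.0375))
w5 shaft (array([453.1, -51.3]), array([21.4, 21.6]), 47.2, 378, np.float64(0.0492))
w5 block (array([436.8,  65.2]), array([24.1, 41.4]), 77.8, 1050, np.float64(0.0354))
w5 yel (array([619. ,  92.5]), array([28.4, 73. ]), 84.5, 519, np.float64(0.0133))h.py:32: RuntimeWarning: Mean of empty slice.
  r=cv2.minAreaRect((P[:,:2]*1000).astype(np.float32)); return np.round(r[0],1),np.round(r[1],1),round(r[2],1),len(P),np.round(P[:,2].mean(),4)
  ret = ret.dtype.type(ret / rcount)
```

View pics/w5.png

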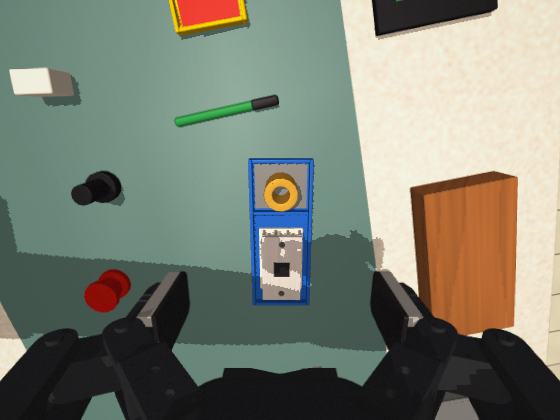

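The brass bush (281,190) stands centred in the grey bay, top at 0.0445. Next is the pulley at (0.4184,−0.175).

Request:
{"fn": "arm_command", "kwargs": {"series": [[-0.05, -0.02, 0, 0, 0, 0.05, 1], [-0.15, -0.05, 0, 0, 0, 0.1, 1], [-0.27, -0.09, 0, 0, 0, 0.15, 1], [-0.39, -0.13, 0, 0, 0, 0.15, 1], [-0.51, -0.17, 0, 0, 0, 0.15, 1], [-0.62, -0.21, -0.03, 0, 0, 0.15, 1], [-0.71, -0.25, -0.08, 0, 0, 0.15, 1], [-0.77, -0.27, -0.15, 0, 0, 0.15, 1], [-0.782, -0.272, -0.24, 0, 0, 0.15, 1], [-0.782, -0.272, -0.34, 0, 0, 0.15, 1], [-0.782, -0.272, -0.44, 0, 0, 0.15, 1], [-0.782, -0.272, -0.54, 0, 0, 0.15, 1], [-0.782, -0.272, -0.62, 0, 0, 0.15, 1], [-0.782, -0.272, -0.67, 0, 0, 0.15, 1], [-0.782, -0.272, -0.684, 0, 0, 0.15, 1], [-0.782, -0.272, -0.684, 0, 0, 0.15, 1], [-0.782, -0.272, -0.684, 0, 0, 0.15, 1]]}}

```text
clock: 16.83
position: [0.4171, -0.1748, -0.0046]
tcp_rot: [-2.273, -2.166, 0.001]
ft_force: [-0.5, 1.0, 0.8]
grip_width: 0.0852
finger_force: 0.0
```

Request:
{"fn": "arm_command", "kwargs": {"series": [[0, 0, 0, 0, 0, 0, -1], [0, 0, 0, 0, 0, 0, -1], [0, 0, 0, 0, 0, 0, -1], [0, 0, 0, 0, 0, 0, -1], [0, 0, 0, 0, 0, 0, -1], [0, 0, 0, 0, 0, 0, -1], [0, 0, 0, 0, 0, 0, -1], [0, 0, 0, 0, 0, 0, -1]], "squeeze": 40}}

```text
clock: 17.5
position: [0.4188, -0.1759, -0.0025]
tcp_rot: [2.272, 2.166, 0.001]
ft_force: [-0.3, 0.6, 5.7]
grip_width: 0.0382
finger_force: 39.9
```

Request:
{"fn": "arm_command", "kwargs": {"series": [[0, 0, 0.05, 0, 0, 0, -1], [0, 0, 0.15, 0, 0, 0, -1], [0, 0.02, 0.26, 0, 0, 0, -1], [0.04, 0.07, 0.36, 0, 0, 0, -1], [0.1, 0.15, 0.44, 0, 0, 0, -1], [0.17, 0.24, 0.5, 0, 0, 0, -1], [0.24, 0.34, 0.53, 0, 0, 0, -1], [0.31, 0.44, 0.56, 0, 0, 0, -1], [0.38, 0.54, 0.59, 0, 0, 0, -1], [0.45, 0.64, 0.61, 0, 0, 0, -1], [0.52, 0.74, 0.61, 0, 0, 0, -1], [0.59, 0.83, 0.61, 0, 0, 0, -1], [0.64, 0.91, 0.61, 0, 0, 0, -1], [0.67, 0.95, 0.61, 0, 0, 0, -1], [0.673, 0.957, 0.61, 0, 0, 0, -1], [0.673, 0.957, 0.61, 0, 0, 0, -1], [0.673, 0.957, 0.61, 0, 0, 0, -1]]}}

```text
clock: 18.92
position: [0.619, 0.1113, 0.1784]
tcp_rot: [-2.274, -2.167, 0.003]
ft_force: [-0.5, -0.0, -0.8]
grip_width: 0.038
finger_force: 40.5
```

```bash
python3 - <<'E'
from h import *
pic,W,st=look('wrist','w6'); print(st['position'],yaw(st),st['grip_width'],st['ft_force'])
print('yel',top(W,(.6227,.172),.11,.0115,.016))
print('red',top(W,(.62,.112),.02,.003,.008)); print('white',top(W,(.6227,.172),.02,.003,.008))
E
```

```text
[0.61903339 0.11125993 0.17843081] -2.7624383548545386 0.0380296418496738 [-0.49767884 -0.00146338 -0.76557369]
yel (array([623. , 171.5]), array([183.5,  72.7]), 87.4, 2610, np.float64(0.0134))
red (array([620.1, 111.9]), array([39.2, 39.2]), 87.4, 1044, np.float64(0.005))
white (array([622.8, 171.9]), array([39. , 39.2]), 87.1, 1217, np.float64(0.0049))
```

View pics/w6.png

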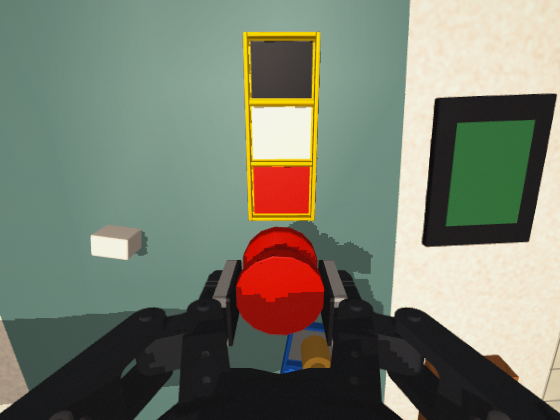

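The view shows red (281,190), white (281,133) and black (281,68) bays, centre (0.623,0.1715), yaw −2.6°. The pulley is held upright over the red bay. Lower and release.

Request:
{"fn": "arm_command", "kwargs": {"series": [[0, -0.002, -0.06, 0, 0, 0, -1], [0, -0.002, -0.16, 0, 0, 0, -1], [0, -0.002, -0.27, 0, 0, 0, -1], [0, -0.002, -0.38, 0, 0, 0, -1], [0, -0.002, -0.47, 0, 0, 0, -1], [0, -0.002, -0.53, 0, 0, 0, -1], [0, -0.002, -0.555, 0, 0, 0, -1], [0, -0.002, -0.57, 0, 0, 0, -1], [0, -0.002, -0.58, 0, 0, 0, -1], [0, -0.002, -0.588, 0, 0, 0, -1], [0, -0.002, -0.592, 0, 0, 0, -1], [0, -0.002, -0.592, 0, 0, 0, -1]]}}

```text
clock: 19.97
position: [0.6208, 0.1112, 0.0029]
tcp_rot: [2.273, 2.166, 0.003]
ft_force: [0.2, -0.2, -0.5]
grip_width: 0.038
finger_force: 40.5
```

Request:
{"fn": "arm_command", "kwargs": {"series": [[0, 0, 0, 0, 0, 0, 0.5], [0, 0, 0, 0, 0, 0, 0.5], [0, 0, 0, 0, 0, 0, 0.5], [0, 0, 0, 0, 0, 0, 0.5], [0, 0, 0, 0, 0, 0, 0.5], [0, 0, 0.05, 0, 0, 0, 0.5], [0, 0, 0.14, 0, 0, 0, 0.5], [0, 0, 0.25, 0, 0, 0, 1], [-0.02, 0, 0.36, 0, 0, 0, 1], [-0.07, -0.02, 0.44, 0, 0, -0.05, 1], [-0.15, -0.04, 0.5, 0, 0, -0.1, 1], [-0.25, -0.06, 0.53, 0, 0, -0.147, 1], [-0.35, -0.09, 0.55, 0, 0, -0.147, 1], [-0.45, -0.11, 0.55, 0, 0, -0.147, 1], [-0.54, -0.135, 0.55, 0, 0, -0.147, 1], [-0.6, -0.15, 0.55, 0, 0, -0.147, 1], [-0.612, -0.152, 0.53, 0, 0, -0.147, 1], [-0.612, -0.152, 0.53, 0, 0, -0.147, 1], [-0.612, -0.152, 0.53, 0, 0, -0.147, 1]]}}

```text
clock: 21.55
position: [0.4365, 0.0657, 0.1602]
tcp_rot: [2.434, 1.986, 0.001]
ft_force: [-0.4, 0.1, -0.6]
grip_width: 0.0852
finger_force: 0.0
```

```bash
python3 - <<'E'
from h import *
pic,W,st=look('wrist','w7'); print(st['position'],yaw(st))
print('pulley',top(W,(.6203,.1117),.035,.039,.06),'block',top(W,(.4365,.066),.035,.031,.045))
E
```

```text
[0.43651151 0.06571657 0.16016438] -11.580232913798248
pulley (array([620.2, 112.4]), array([39.2, 39.6]), 39.4, 1801, np.float64(0.0424)) block (array([436. ,  66.1]), array([24.4, 39.6]), 80.2, 1066, np.float64(0.0354))
```

Request:
{"fn": "arm_command", "kwargs": {"series": [[-0.002, 0, -0.06, 0, 0, 0.015, 1], [-0.002, 0, -0.16, 0, 0, 0.015, 1], [-0.002, 0, -0.27, 0, 0, 0.015, 1], [-0.002, 0, -0.38, 0, 0, 0.015, 1], [-0.002, 0, -0.47, 0, 0, 0.015, 1], [-0.002, 0, -0.53, 0, 0, 0.015, 1], [-0.002, 0, -0.548, 0, 0, 0.015, 1], [-0.002, 0, -0.548, 0, 0, 0.015, 1], [-0.002, 0, -0.548, 0, 0, 0.015, 1], [-0.002, 0, -0.548, 0, 0, 0.015, -1], [-0.002, 0, -0.548, 0, 0, 0.015, -1], [-0.002, 0, -0.548, 0, 0, 0.015, -1], [-0.002, 0, -0.548, 0, 0, 0.015, -1], [-0.002, 0, -0.548, 0, 0, 0.015, -1], [-0.002, 0, -0.548, 0, 0, 0.015, -1], [-0.002, 0, -0.548, 0, 0, 0.015, -1], [-0.002, 0, -0.548, 0, 0, 0.015, -1]], "squeeze": 45}}

```text
clock: 23.02
position: [0.4369, 0.0656, -0.0025]
tcp_rot: [2.417, 2.004, 0.004]
ft_force: [0.3, -0.3, 6.0]
grip_width: 0.0386
finger_force: 47.6
```

Request:
{"fn": "arm_command", "kwargs": {"series": [[0, 0, 0.05, 0, 0, 0, -1], [0, 0, 0.15, 0, 0, 0, -1], [0.03, 0.02, 0.25, 0, 0, 0.02, -1], [0.1, 0.06, 0.32, 0, 0, 0.06, -1], [0.19, 0.11, 0.35, 0, 0, 0.1, -1], [0.28, 0.16, 0.35, 0, 0, 0.137, -1], [0.37, 0.21, 0.35, 0, 0, 0.137, -1], [0.46, 0.26, 0.35, 0, 0, 0.137, -1], [0.54, 0.31, 0.35, 0, 0, 0.137, -1], [0.6, 0.34, 0.34, 0, 0, 0.137, -1], [0.623, 0.352, 0.3, 0, 0, 0.137, -1], [0.623, 0.352, 0.23, 0, 0, 0.137, -1], [0.623, 0.352, 0.15, 0, 0, 0.137, -1], [0.623, 0.352, 0.08, 0, 0, 0.137, -1], [0.623, 0.352, 0.045, 0, 0, 0.137, -1], [0.623, 0.352, 0.03, 0, 0, 0.137, -1], [0.623, 0.352, 0.022, 0, 0, 0.137, -1], [0.623, 0.352, 0.018, 0, 0, 0.137, -1], [0.623, 0.352, 0.018, 0, 0, 0.137, -1]]}}

```text
clock: 24.6
position: [0.6214, 0.1709, 0.0025]
tcp_rot: [-2.268, -2.173, 0.001]
ft_force: [-2.9, 0.1, 3.0]
grip_width: 0.0389
finger_force: 47.4
```

Request:
{"fn": "arm_command", "kwargs": {"series": [[0, 0, 0, 0, 0, 0, 0.5], [0, 0, 0, 0, 0, 0, 0.5], [0, 0, 0, 0, 0, 0, 0.5], [0, 0, 0, 0, 0, 0, 0.5], [0, 0, 0, 0, 0, 0, 0.5], [0, 0, 0.05, 0, 0, 0, 0.5], [0, 0, 0.14, 0, 0, 0, 0.5], [0, 0, 0.25, 0, 0, 0, 1], [-0.02, -0.02, 0.36, 0, 0, 0, 1], [-0.06, -0.07, 0.44, 0, 0, 0, 1], [-0.12, -0.15, 0.5, 0, 0, 0, 1], [-0.19, -0.25, 0.53, 0, 0, 0, 1], [-0.26, -0.35, 0.53, 0, 0, 0, 1], [-0.33, -0.45, 0.53, 0, 0, 0, 1], [-0.4, -0.55, 0.53, 0, 0, 0, 1], [-0.47, -0.64, 0.53, 0, 0, 0, 1], [-0.54, -0.72, 0.53, 0, 0, 0, 1], [-0.566, -0.744, 0.53, 0, 0, 0, 1], [-0.566, -0.744, 0.53, 0, 0, 0, 1], [-0.566, -0.744, 0.53, 0, 0, 0, 1]]}}

```text
clock: 26.27
position: [0.453, -0.052, 0.1608]
tcp_rot: [2.269, 2.172, 0.002]
ft_force: [0.4, 0.5, -0.0]
grip_width: 0.0853
finger_force: 0.0
```

```bash
python3 - <<'E'
from h import *
pic,W,st=look('wrist','w8'); print(st['position'],yaw(st))
print('shaft',top(W,(.453,-.052),.03,.044,.06))
pic,W,st=look('scene','s8'); print('block',top(W,(.623,.1715),.03,.037,.045),'pul',top(W,(.6203,.1117),.03,.039,.05))
E
```

```text
[ 0.45301706 -0.05198888  0.16075313] -2.5223534075295864
shaft (array([452.1, -50.8]), array([21.1, 20.7]), 87.4, 466, np.float64(0.0493))
block (array([623.8, 169.7]), array([25.3, 43.3]), 82.0, 176, np.float64(0.0406)) pul (array([622.4, 112. ]), array([38.1, 39.2]), 57.0, 234, np.float64(0.0427))
```

Request:
{"fn": "arm_command", "kwargs": {"series": [[-0.002, 0.001, -0.06, 0, 0, 0, 1], [-0.002, 0.001, -0.16, 0, 0, 0, 1], [-0.002, 0.001, -0.27, 0, 0, 0, 1], [-0.002, 0.001, -0.38, 0, 0, 0, 1], [-0.002, 0.001, -0.46, 0, 0, 0, 1], [-0.002, 0.001, -0.51, 0, 0, 0, 1], [-0.002, 0.001, -0.525, 0, 0, 0, 1], [-0.002, 0.001, -0.525, 0, 0, 0, 1], [-0.002, 0.001, -0.525, 0, 0, 0, 1], [-0.002, 0.001, -0.525, 0, 0, 0, -1], [-0.002, 0.001, -0.525, 0, 0, 0, -1], [-0.002, 0.001, -0.525, 0, 0, 0, -1], [-0.002, 0.001, -0.525, 0, 0, 0, -1], [-0.002, 0.001, -0.525, 0, 0, 0, -1], [-0.002, 0.001, -0.525, 0, 0, 0, -1], [-0.002, 0.001, -0.525, 0, 0, 0, -1], [-0.002, 0.001, -0.525, 0, 0, 0, -1], [-0.002, 0.001, -0.525, 0, 0, 0, -1]], "squeeze": 50}}

```text
clock: 27.87
position: [0.4527, -0.0519, 0.0037]
tcp_rot: [2.268, 2.172, 0.001]
ft_force: [0.2, 0.7, 3.7]
grip_width: 0.0196
finger_force: 49.0
```

Request:
{"fn": "arm_command", "kwargs": {"series": [[0, 0, 0.05, 0, 0, 0, -1], [0, 0, 0.15, 0, 0, 0, -1], [0, 0.02, 0.25, 0, 0, 0, -1], [0.05, 0.08, 0.34, 0, 0, 0, -1], [0.11, 0.17, 0.4, 0, 0, 0, -1], [0.17, 0.27, 0.43, 0, 0, 0, -1], [0.23, 0.37, 0.43, 0, 0, 0, -1], [0.29, 0.47, 0.43, 0, 0, 0, -1], [0.35, 0.57, 0.43, 0, 0, 0, -1], [0.41, 0.67, 0.43, 0, 0, 0, -1], [0.47, 0.76, 0.43, 0, 0, 0, -1], [0.52, 0.84, 0.43, 0, 0, 0, -1], [0.56, 0.91, 0.42, 0, 0, 0, -1], [0.577, 0.942, 0.38, 0, 0, 0, -1], [0.577, 0.942, 0.3, 0, 0, 0, -1], [0.577, 0.942, 0.21, 0, 0, 0, -1], [0.577, 0.942, 0.13, 0, 0, 0, -1], [0.577, 0.942, 0.08, 0, 0, 0, -1], [0.577, 0.942, 0.06, 0, 0, 0, -1], [0.577, 0.942, 0.06, 0, 0, 0, -1]]}}

```text
clock: 29.53
position: [0.6217, 0.2295, 0.0165]
tcp_rot: [-2.266, -2.17, 0.012]
ft_force: [-1.0, -0.2, -2.8]
grip_width: 0.0197
finger_force: 49.4
```

Request:
{"fn": "arm_command", "kwargs": {"series": [[0, 0, -0.015, 0, 0, 0, -1], [0, 0, -0.028, 0, 0, 0, -1], [0, 0, -0.036, 0, 0, 0, -1], [0, 0, -0.041, 0, 0, 0, -1], [0, 0, -0.042, 0, 0, 0, -1], [0, 0, -0.042, 0, 0, 0, -1]]}}

```text
clock: 30.03
position: [0.6254, 0.231, 0.0089]
tcp_rot: [2.268, 2.173, 0.001]
ft_force: [-0.9, -0.0, -1.0]
grip_width: 0.02
finger_force: 49.4
```

Request:
{"fn": "arm_command", "kwargs": {"series": [[0, 0, 0, 0, 0, 0, 0.3], [0, 0, 0, 0, 0, 0, 0.3], [0, 0, 0, 0, 0, 0, 0.3], [0, 0, 0, 0, 0, 0, 0.3], [0, 0, 0, 0, 0, 0, 0.3], [0, 0, 0, 0, 0, 0, 0.3], [0, 0, 0.05, 0, 0, 0, 0.3], [0, 0, 0.14, 0, 0, 0, 0.3], [0, 0, 0.25, 0, 0, 0, 1], [0, -0.02, 0.36, 0, 0, 0, 1], [0, -0.06, 0.46, 0, 0, 0, 1], [-0.05, -0.12, 0.55, 0, 0, 0, 1], [-0.1, -0.17, 0.6, 0, 0, 0, 1], [-0.1, -0.2, 0.62, 0, 0, 0, 1], [-0.1, -0.2, 0.62, 0, 0, 0, 1], [-0.1, -0.2, 0.62, 0, 0, 0, 1]]}}

```text
clock: 31.37
position: [0.5956, 0.1708, 0.1941]
tcp_rot: [-2.269, -2.172, -0.001]
ft_force: [-0.1, -0.0, -0.7]
grip_width: 0.085
finger_force: 0.0
```

```bash
python3 - <<'E'
from h import *
pic,W,st=look('wrist','w9'); print(st['position'],yaw(st))
for n,c,lo in(('pul',(.6203,.1117),.039),('block',(.623,.1715),.037),('shaft',(.6257,.2314),.05)): print(n,top(W,c,.028,lo,.06))
p2,W2,_=look('side','s9')
print('steel',top(W2,(.342,-.289),.03,.036,.05))
cv2.imwrite('pics/c9.png',np.hstack([cv2.resize(pic,(400,300)),cv2.resize(p2[150:285,210:450],(400,300))]))
E
```

```text
[0.59563101 0.17081976 0.19406867] -2.5056471425959654
pul (array([620.6, 112.6]), array([38.9, 39.4]), 44.5, 1013, np.float64(0.0425))
block (array([621.8, 171.6]), array([23.5, 39.5]), 87.6, 887, np.float64(0.0404))
shaft (array([624.9, 232.3]), array([20.7, 21.3]), 87.4, 449, np.float64(0.0545))
steel (array([ 341.3, -289.4]), array([34. , 33.3]), 55.9, 178, np.float64(0.0389))
```

View pics/c9.png

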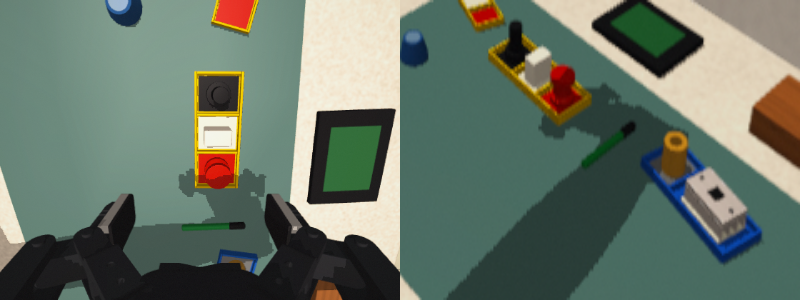

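All five parts stand upright and centred. Left panel: shaft (218,92), block (217,132) and pulley (217,170). Right panel: bush (674,150) and sink (715,200). The steel bush hasn't moved. Handing in.

```bash
python3 -c "
from rig import bot
print(bot.job_done())"
```

```text
the job is handed in; nothing more can be done
None
```

Both kits are made up in the order asked and handed in at about 31 s of the 109 s: the heat sink is fully home on the comb rack, the other four parts stand upright in their bays, and the steel bush was not moved.

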